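Fasten the dust extractor's filter cover in the art room

ROBOT

A 6-joint arm with a two-finger parallel gripper is mounted at the origin on the work surface. World frame = base frame: x ahead of the robot, y to its left, z up, the work surface at z = 0. Lengths are in m, angles in rad, forces in N, time in s.
With the tool pointing down it reaches from about 0.35 to 0.775 m from the base axis. Payload 5.5 kg.
Tool frame: the origin (TCP) lies at the very end of the fingers, on their centre line; the grasp point (between the pads) lies 19 mm behind it; z points along the fingers, y is the direction in which the jaws open and shut (so a half turn about z gives the same grasp; the last joint's range is limited). The gripper opens to 85 mm and grips with 20 to 120 N. Pads are 22 mm wide; open, the fingers measure 114 mm over their backs; the gripper's body (76 mm by 85 mm) begins 54 mm behind the grasp point. The pads swing forward as they close: fully open they stand 13 mm farther back than shut.
Start: joints at [0.97, 0.313, 0.046, 1.304, 0, 1.431], TCP at [0.256, 0.515, 0.231] pointing down, gripper open.
Joint ranges: [-2.76, 2.76], [-0.86, 1.69], [-1.03, 1.26], [-2.2, 2.34], [-1.47, 1.5], [-3.14, 3.14]. Speed limits (rad/s): [2.57, 2.57, 3.14, 3.14, 3.14, 3.14].

INTERFACE

Orientations are given as a unit quaternion [w, x, y, z].
In Python, from workcell import get_state, imaging, env, spotter gives the robot as it stands.
- The arm moves only by the tool play_rows, never from a script. Its argument "moves" is a list of rows, each an object with "claw": the finger opening in cm, from 0 to 8.54; "delta_pos": the shift along the tool's x, y, z in cm, a list of three; "twist": the turn about the tool's z in degrees. A call has 1 to 12 rows; each row is the pose to reach, as a shift and turn from the pose commanded when the call began, along the tool's axes at that moment; what a row does not reach only later rows make up. A row lasts 1/8 s, in which the tool goes at most 62.5 mm and 10.7 degrees, less where a joint would pass 70% of its speed; a pose out of reach is approached as far as the arm can. A call with a gripper value outside its range is refused whole. The fingers move at their own pace and stop on an object; "force" is the grip in N (left out, the last holds). Time passes only in rows, so rows that repeat a pose let the fingers close. It gives the time, the measured TCP pose, the force and the opening at its end, in the units of the state.
- get_state(): the state, without advancing time (a new reading comes with each control period).
- imaging.read_camera(name): name is "side" or "top" or "wrist"; returns the picture (480x640x3 uint8, red, green, blue); there is no depth.
- imaging.camera_info(name): a dict with "fx", "fy", "cx", "cy" (pixels), "world_to_cam" (4x4, takes a point from world to camera coordinates). Camera axes: x right, y down, z forward; pixel columns grow to the right and rows downward; lengths in m; the calibration is good to about 2 mm. A picture is of the moment at which its call begins: read the wrist's pose just before it. camera_info takes no time and is no camera call; for the wrist camera it gives the pose at the moment of the call.
- env.hand_in(): hands the job in, once; it reports no verdict.
Trained networks look in the newest picture that a camera, given by its name, has taken for a name from the list of things; names that differ only in an ending like _2 or _b are one class to them, and where a whole thing is asked for, a point or a joint stands for the part that bears it (a point fixed in the world has none). Each returns a list of dicts, best first, with "conf" (0 to 1); they miss things now and then, are a little off and sometimes report something else, mostly with a low value. They report only what shows in the picture. A call takes as long as a camera call.
- spotter.spot_in(camera, query): "extent" ([left, top, right, bottom] in pixels, round what is visible of it).
The state is a dict: "clock": time; "joint_pos": joint angles; "qvel": joint speeds; "tau": joint torques, N m; "tcp_pos": TCP position; "orientation": TCP orientation; "wrist_force": force on the tool from outside, world axes, zero at the start; "ft_torque": the same for the moment, N m; "finger_gap": finger opening in m.
Only numpy, scipy, OpenCV 4.12 (cv2) and the standard library are available. Lean on these libraries where they do the work, as an engineer would, in place of code of your own. Each camera call takes 0.05 s, during which the arm holds its last target. There are 200 camera calls.

TASK

Swing the white filter cover of the blue bench dust extractor fully shut, then press its orange-winged sprung stud in and give it a quarter turn clockwise (seen from above) until it locks, so that it stays in by itself when you let go. Feel for the right depth: ram or twist nothing by force against the catch inside, and leave the bottles and the brush pot where they stand.

Things in the scene. Friction and masses are not known exactly. Their poses are not given: they have to be found in the camera images.
- extractor: Blue open-topped metal case, 220 (x) x 220 (y) x 100 mm high, fixed to the table; origin at the centre of its underside; its front faces its own -x, the cover's hinge runs along its far (+x) top edge. A 64 mm round outlet spigot sticks out 50 mm at the back.
- cover (a joint): Hinge of the white cover (plate 212 mm from hinge line to front edge, 220 mm wide, 8 mm thick, 0.25 kg): 0 rad = lying shut on the case, grows as its front edge swings up. The hinge is stiff: the cover stays at any angle, and 1 to 3 N pressed down near the front edge closes it. It starts ajar. Shut, its upper face is 108 mm above the table.
- cover_hinge (a point): Middle of the hinge line, at the far (+x) top edge of the case, at the height of the cover's underside (100 mm above the table). The hinge axis is the extractor's y.
- cover_press (a point): Bare spot on the upper face of the cover, 165 mm from the hinge line towards the front and 75 mm to the extractor's +y side of the stud's axis line; a good place to push the cover down. z is normal to the cover.
- stud (a joint): How far the sprung stud is pushed in, m: 0 = standing out, 0.021 = the end of its own travel, though the catch's floor stops it sooner. It pushes back with 3 N at 0, rising evenly to 10.4 N at the end. It can lock only with the cover shut. Locked, it stays in by d - 2 mm (d: see catch).
- wing (a joint): Turn of the stud and its wing, rad: 0 = released, wing along the extractor's x, its cross pin in line with the catch's slot; grows clockwise seen from above; 1.48 = end stop, wing across, by the red mark. Light friction (0.04 N m). At the right depth it turns freely under the catch's ledges; beyond about 1.35 it springs up 2 mm into the locking notch when let go.
- wing_disc (a point): Centre of the upper face of the stud's black disc (42 mm diameter, 5 mm thick); z is the stud's axis, x runs along the wing. The orange wing on it is 36 mm long, 10 mm thick, 24 mm tall: grip it across its thickness, fingertips resting on the disc. Cover shut and stud out: this point is 135 mm above the table; the axis is 175 mm in front of the hinge line.
- catch: Hidden steel catch under the stud; origin on its foot, on the stud's axis. How high it is set differs and cannot be seen: the pin clears its ledges with the stud in by somewhere from 5 to 15 mm (call it d), turns freely from d to d + 2.5 mm, is trapped in a pocket that bars turning below that, and meets a rigid floor at d + 5.5 mm. Feel for the floor or for the depth where it turns; never load it over 25 N.
- paint_bottle: Yellow paint bottle with white cap, 58 mm diameter, 155 mm tall, standing; origin at the centre of its foot. Leave alone.
- water_bottle: Clear water bottle with green cap, 60 mm diameter, 165 mm tall, standing; origin at the centre of its foot. Leave alone.
- brush_pot: Blue pot with three brushes, 68 mm diameter, 160 mm tall with the brushes; origin at the centre of its foot. Leave alone.

How it is judged:
At the end, for the whole second after the job is handed in: The cover lies shut (hinge below 0.02 rad), the wing is turned past 1.3 rad and the stud stays pushed in by more than 2 mm on its own, at rest (value of joint cover below 0.02 rad and value of joint wing above 1.3 rad and value of joint stud above 0.002 m and velocity of joint wing below 0.1 rad/s and velocity of joint stud below 0.005 m/s); the robot touches nothing.
It fails at once if the catch loaded with more than 25 N by ramming or twisting the stud (contact force between catch and anything else above 25 N).
It fails at once if a bottle or the brush pot moved by more than 25 mm or tipped over (distance of any of paint_bottle, water_bottle, brush_pot from where it was at the start of the episode above 0.025 m or angle between any of paint_bottle, water_bottle, brush_pot's own z axis and vertical above 0.5 rad).
It also fails if it takes over 54 s, if anything falls off the work surface, if the arm or the gripper's body presses on something with over 40 N, if the wrist force passes 120 N, or if a joint passes its speed limit or range.

## Working session

There is one attempt and no reset: what is moved stays moved. The work goes in short steps, Python scripts to look and compute and a tool call to move; the robot and the scene stay as the last step left them, time stands still between calls to the robot, and variables do not carry over. Pictures are saved under pics/ and viewed, about 8 in all and at most 12, crops included, and the job is handed in when it is done.

Besides the shell and the picture viewer there is one more tool, called after ">>>" as name([rows], argument=value, ...), one row to a line, values as JSON. play_rows: Moves the arm, as the interface text tells. Its arguments: {"type":"object","properties":{"moves":{"type":"array"},"force":{"type":"number"}},"required":["moves"]}

```bash
mkdir -p pics; ls; python3 - <<'E'
from workcell import get_state, imaging, env, spotter
import cv2
s=get_state();print(s)
for n in("side","top"):
    im=imaging.read_camera(n);cv2.imwrite(f"pics/{n}0.png",im[:,:,::-1])
    i=imaging.camera_info(n);print(n,i)
    for q in("extractor","cover","wing_disc","wing","stud","paint_bottle","water_bottle","brush_pot"):
        print(q,[(r["extent"],r["conf"]) for r in spotter.spot_in(n,q)[:2]])
E
```

```text
pics
{'clock': 0.0, 'joint_pos': array([9.70427924e-01, 3.14036326e-01, 4.50067785e-02, 1.30357493e+00,
       3.57969762e-05, 1.43119637e+00]), 'qvel': array([ 0.00019689,  0.00138129,  0.00170159,  0.00119716,  0.00206326,
       -0.00012619]), 'tau': array([ 2.34527233e-04, -4.80623674e+01,  2.98536462e+01,  1.91713823e-02,
       -9.43390637e-05,  8.88671281e-06]), 'tcp_pos': array([0.25538818, 0.51463027, 0.23039978]), 'orientation': array([-3.43601610e-04,  2.28351535e-01,  9.73578327e-01, -8.36427246e-04]), 'wrist_force': array([ 0.43219974, -0.62571931,  0.30781437]), 'ft_torque': array([ 0.01415909, -0.01040408,  0.0267769 ]), 'finger_gap': 0.08540443679619171}
side {'fx': 514.9714755331594, 'fy': 514.9714755331594, 'cx': 314.88706362818425, 'cy': 239.35771281575296, 'world_to_cam': array([[ 7.69808900e-01,  6.38274133e-01, -6.22827365e-04,
        -5.20359349e-01],
       [ 4.49395338e-01, -5.42698610e-01, -7.09592876e-01,
        -1.95985014e-01],
       [-4.53252785e-01,  5.45971016e-01, -7.04611640e-01,
         1.43898650e+00],
       [ 0.00000000e+00,  0.00000000e+00, 
[... 592 characters left out ...]
ay([[ 0.02119472, -0.99970204,  0.0121083 ,  0.01140163],
       [-0.9966672 , -0.02208152, -0.07852954,  0.67018143],
       [ 0.07877351, -0.01040354, -0.99683825,  0.96997114],
       [ 0.        ,  0.        ,  0.        ,  1.        ]])}
extractor [([307.1, 202.0, 463.3, 369.2], 0.63), ([303.7, 223.0, 459.0, 371.4], 0.53)]
cover [([303.4, 221.1, 461.0, 369.3], 0.7)]
wing_disc [([375.0, 312.9, 402.9, 344.8], 0.65)]
wing [([373.7, 317.1, 401.5, 344.2], 0.82)]
stud [([372.5, 314.7, 399.9, 341.3], 0.93)]
paint_bottle [([373.3, 313.7, 398.9, 342.4], 0.43)]
water_bottle [([266.0, 198.5, 304.9, 239.5], 0.92), ([302.9, 221.9, 460.9, 369.3], 0.2)]
brush_pot [([470.5, 256.9, 534.1, 296.8], 0.81)]
```

View pics/side0.png

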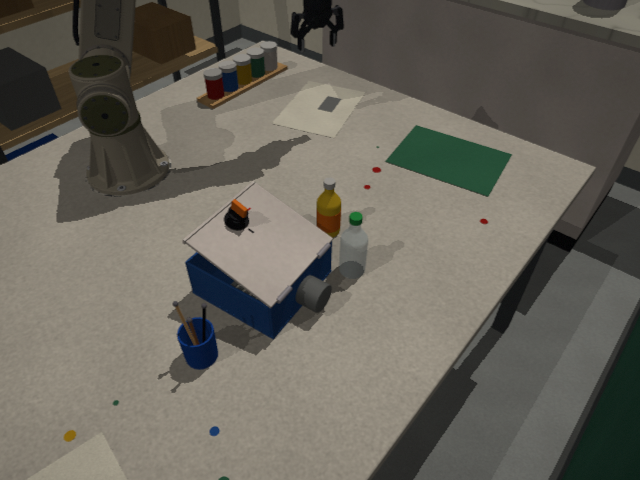

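View pics/top0.png

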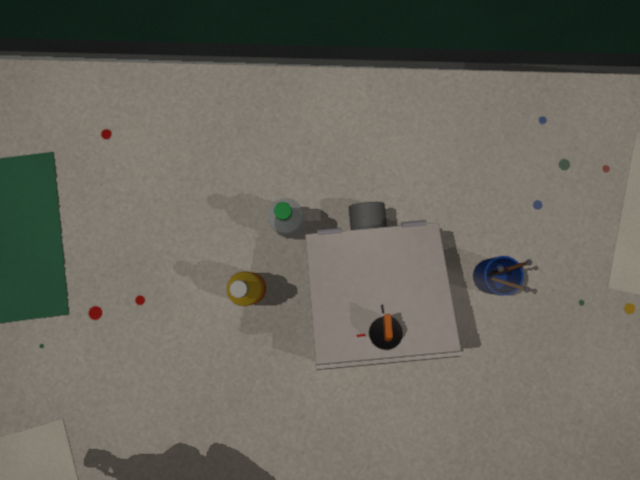

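Side: the ajar cover's corners are at (184,242), (256,184), (331,240) and (276,303). Its orange wing is at (238,210), with the bottles at its +y side. Top: the cover's corners are at (306,236), (438,224), (461,351) and (316,363), and the wing is at (387,329). I'll fit the pose and hinge angle from these.

```bash
cat > h.py <<'E'
import numpy as np
from workcell import get_state, imaging, env, spotter
from scipy.optimize import least_squares
def proj(n,P,I=None):
    i=I or imaging.camera_info(n);p=np.c_[P,np.ones(len(P))]@np.array(i["world_to_cam"]).T
    return np.c_[i["fx"]*p[:,0]/p[:,2]+i["cx"],i["fy"]*p[:,1]/p[:,2]+i["cy"]]
def cov(v,L):  # L: (dist from hinge towards front, y, height above cover underside)
    x,y,a,t=v;L=np.atleast_2d(np.array(L,float))
    d,yy,h=L.T
    lx=-(d*np.cos(t)-0)+h*np.sin(t); z=.1+d*np.sin(t)+h*np.cos(t)
    c,s=np.cos(a),np.sin(a)
    return np.c_[x+c*lx-s*yy,y+s*lx+c*yy,z]
def tool(P): # world vector -> tool axes cm
    from scipy.spatial.transform import Rotation as R
    s=get_state();q=s["orientation"]
    return R.from_quat([*q[1:],q[0]]).inv().apply(np.array(P)-s["tcp_pos"])*100
E
python3 - <<'E'
from h import *
C=[(0,.11,.008),(0,-.11,.008),(.212,-.11,.008),(.212,.11,.008),(.175,0,.050)]
top=np.array([(306,236),(438,224),(461,351),(316,363),(388,327)]);side=np.array([(331,240),(276,303),(184,242),(256,184),(239,209)])
f=lambda v:np.r_[proj("top",cov(v,C))-top,proj("side",cov(v,C))-side].ravel()
r=least_squares(f,[.6,-.05,0,.2],loss="soft_l1");v=r.x
print(v,f(v).round(1).reshape(-1,2).tolist())
print("press",cov(v,[(.165,.075,.008),(.2,0,.008)]),"disc",cov(v,[(.175,0,.035)]),"shut disc",cov([*v[:3],0],[(.175,0,.035),(.165,.075,.008)]))
np.save("v.npy",v)
E
```

```text
[ 0.68380913 -0.04587252  0.10912357  0.27465942] [[-0.4, -2.9], [0.9, -2.4], [-0.2, -0.2], [0.0, 1.0], [-0.0, 0.7], [2.3, -2.6], [-5.0, 3.5], [1.1, 0.2], [-0.9, -1.1], [-0.7, -1.0]]
press [[ 0.51992718  0.01162155  0.1524513 ]
 [ 0.49460748 -0.06660122  0.16194397]] disc [[ 0.52580665 -0.06318308  0.18115147]] shut disc [[ 0.50985004 -0.06493126  0.135     ]
 [ 0.51162253  0.0107117   0.108     ]]
```

```bash
python3 - <<'E'
from h import *
print(tool([.516,.011,.20]).round(2))
E
```

```text
[-45.73 -33.58   3.13]
```

>>> play_rows([
  {"claw":0,"delta_pos":[-45.7,-33.6,3.0],"twist":-32.6},
  {"claw":0,"delta_pos":[-45.7,-33.6,3.0],"twist":-32.6},
  {"claw":0,"delta_pos":[-45.7,-33.6,3.0],"twist":-32.6},
  {"claw":0,"delta_pos":[-45.7,-33.6,3.0],"twist":-32.6},
  {"claw":0,"delta_pos":[-45.7,-33.6,3.0],"twist":-32.6},
  {"claw":0,"delta_pos":[-45.7,-33.6,3.0],"twist":-32.6},
  {"claw":0,"delta_pos":[-45.7,-33.6,3.0],"twist":-32.6},
  {"claw":0,"delta_pos":[-45.7,-33.6,3.0],"twist":-32.6},
  {"claw":0,"delta_pos":[-45.7,-33.6,3.0],"twist":-32.6},
  {"claw":0,"delta_pos":[-45.7,-33.6,3.0],"twist":-32.6},
  {"claw":0,"delta_pos":[-45.7,-33.6,3.0],"twist":-32.6},
  {"claw":0,"delta_pos":[-45.7,-33.6,3.0],"twist":-32.6},
], force=30)

```text
clock: 2.4
tcp_pos: [0.5149, 0.012, 0.2013]
orientation: [-0.0, -0.055, 0.999, 0.0]
wrist_force: [-1.4, 0.7, -0.4]
finger_gap: 0.0001
```

>>> play_rows([
  {"claw":0,"delta_pos":[0,0,2],"twist":0},
  {"claw":0,"delta_pos":[0,0,4],"twist":0},
  {"claw":0,"delta_pos":[0,0,5],"twist":0},
  {"claw":0,"delta_pos":[0,0,6],"twist":0},
  {"claw":0,"delta_pos":[0,0,7],"twist":0},
  {"claw":0,"delta_pos":[0,0,7.7],"twist":0},
  {"claw":0,"delta_pos":[0,0,8.2],"twist":0},
  {"claw":0,"delta_pos":[0,0,8.6],"twist":0},
  {"claw":0,"delta_pos":[0,0,8.9],"twist":0},
  {"claw":0,"delta_pos":[0,0,9.1],"twist":0},
  {"claw":0,"delta_pos":[0,0,9.1],"twist":0},
])

```text
clock: 3.78
tcp_pos: [0.5157, 0.0109, 0.1102]
orientation: [0.0, -0.054, 0.999, 0.0]
wrist_force: [0.5, 0.3, 0.7]
finger_gap: -0.0001
```

>>> play_rows([
  {"claw":0,"delta_pos":[0,0,0.1],"twist":0},
  {"claw":0,"delta_pos":[0,0,0.2],"twist":0},
  {"claw":0,"delta_pos":[0,0,0.25],"twist":0},
  {"claw":0,"delta_pos":[0,0,0.25],"twist":0},
])

```text
clock: 4.28
tcp_pos: [0.5158, 0.0109, 0.108]
orientation: [0.0, -0.054, 0.999, -0.0]
wrist_force: [-1.0, 0.1, 2.1]
finger_gap: 0.0001
```

>>> play_rows([
  {"claw":0,"delta_pos":[0,0,0.1],"twist":0},
  {"claw":0,"delta_pos":[0,0,0.1],"twist":0},
])

```text
clock: 4.53
tcp_pos: [0.5158, 0.0109, 0.108]
orientation: [0.001, -0.054, 0.999, -0.0]
wrist_force: [-3.2, 0.2, 9.2]
finger_gap: -0.0003
```

>>> play_rows([
  {"claw":0,"delta_pos":[0,0,-3],"twist":0},
  {"claw":0,"delta_pos":[0,0,-8],"twist":0},
  {"claw":4,"delta_pos":[-1,-4,-12],"twist":0},
  {"claw":4,"delta_pos":[-4,-7.5,-12],"twist":0},
  {"claw":4,"delta_pos":[-4,-7.5,-12],"twist":0},
  {"claw":4,"delta_pos":[-4,-7.5,-12],"twist":0},
])

```text
clock: 5.28
tcp_pos: [0.5628, -0.0591, 0.2259]
orientation: [-0.001, -0.054, 0.999, 0.0]
wrist_force: [-0.5, -0.1, 0.5]
finger_gap: 0.0399
```

```bash
python3 - <<'E'
from h import *
import cv2
v=np.load("v.npy");v[3]=0
print(get_state()["tcp_pos"],get_state()["joint_pos"])
ims=[]
for n in("side","wrist"):
    I=imaging.camera_info(n);im=imaging.read_camera(n)[:,:,::-1].copy()
    for q in("stud","wing"): print(n,q,[(r["extent"],r["conf"]) for r in spotter.spot_in(n,q)[:2]])
    P=cov(v,[(0,.11,.008),(0,-.11,.008),(.212,-.11,.008),(.212,.11,.008),(.175,0,.035),(.193,0,.059),(.157,0,.059)])
    uv=proj(n,P,I);print(uv.round(1).tolist())
    if n=="side": cv2.imwrite("pics/s1c.png",cv2.resize(im[150:350,150:400],None,fx=3,fy=3))
    else:
        for p in uv[4:]: cv2.circle(im,(int(p[0]),int(p[1])),2,(0,255,0),-1)
        cv2.imwrite("pics/w1.png",im)
E
```

```text
[ 0.5627539  -0.05913585  0.22592496] [-2.46742881e-01  2.98614539e-01  1.27504033e-02  1.28708265e+00
  3.53179206e-04 -3.54585362e-01]
side stud [([222.8, 214.4, 241.3, 235.8], 0.55)]
side wing [([222.6, 217.0, 242.0, 238.1], 0.8)]
[[332.4, 236.9], [270.0, 305.8], [186.4, 260.1], [253.7, 201.1], [233.9, 226.3], [225.9, 214.5], [239.4, 221.0]]
wrist stud [([285.0, 134.6, 348.6, 194.2], 0.97), ([166.4, 101.6, 467.3, 366.3], 0.41)]
wrist wing [([289.9, 136.3, 346.2, 196.8], 0.56)]
[[440.9, 365.8], [193.9, 365.8], [166.4, 112.7], [468.7, 113.1], [317.6, 166.8], [317.7, 138.1], [317.7, 198.3]]
```

View pics/s1c.png

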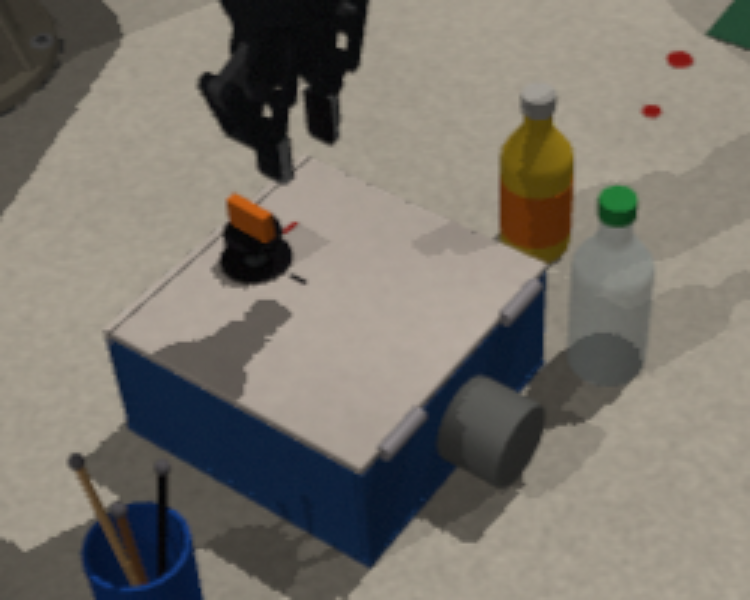

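View pics/w1.png

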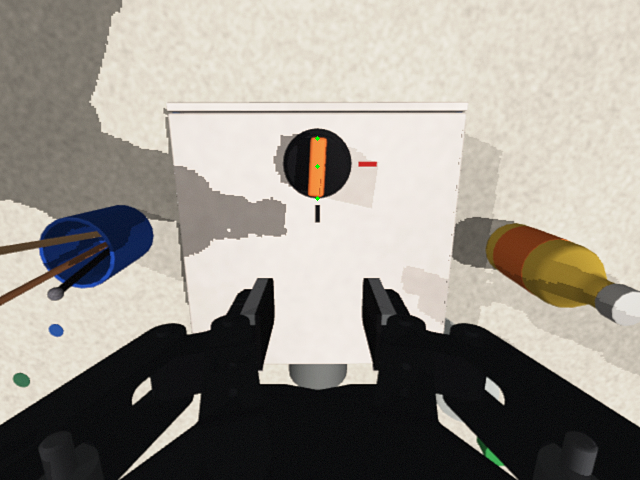

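Side shows the cover flat on the case. Wrist shows the wing at (317,167) and the red mark at (368,164), within a pixel of the fitted model. Next I'll straddle the wing.

>>> play_rows([
  {"claw":4,"delta_pos":[5.3,0,0],"twist":0},
  {"claw":4,"delta_pos":[5.3,0,3],"twist":0},
  {"claw":4,"delta_pos":[5.3,0,6],"twist":0},
  {"claw":4,"delta_pos":[5.3,0,8],"twist":0},
  {"claw":4,"delta_pos":[5.3,0,8.7],"twist":0},
  {"claw":4,"delta_pos":[5.3,0,8.7],"twist":0},
  {"claw":4,"delta_pos":[5.3,0,8.7],"twist":0},
  {"claw":2,"delta_pos":[5.3,0,8.7],"twist":0},
  {"claw":0.5,"delta_pos":[5.3,0,8.7],"twist":0},
  {"claw":0.5,"delta_pos":[5.3,0,8.7],"twist":0},
  {"claw":0.5,"delta_pos":[5.3,0,8.7],"twist":0},
], force=40)

```text
clock: 6.95
tcp_pos: [0.5111, -0.0649, 0.1401]
orientation: [0.0, -0.054, 0.999, 0.0]
wrist_force: [0.1, 1.2, 3.2]
finger_gap: 0.0089
```

```bash
python3 - <<'E'
from h import *
import cv2
s=get_state();print(s["tcp_pos"],s["wrist_force"],s["finger_gap"])
a=imaging.read_camera("side")[160:300,170:330,::-1];b=imaging.read_camera("wrist")[:,:,::-1]
cv2.imwrite("pics/g2.png",np.hstack([cv2.resize(a,(400,350)),cv2.resize(b,(400,350))]))
E
```

```text
[ 0.51105575 -0.06488264  0.1401104 ] [0.08043603 1.19547284 3.22166276] 0.00892416170792449
```

View pics/g2.png

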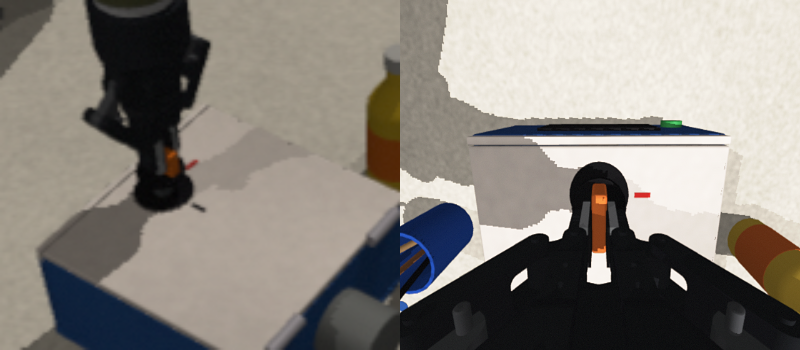

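Side and wrist both show the wing gripped between the pads. I'll push in by small steps and log depth against force.

>>> play_rows([
  {"claw":0.5,"delta_pos":[0,0,0.1],"twist":0},
  {"claw":0.5,"delta_pos":[0,0,0.2],"twist":0},
  {"claw":0.5,"delta_pos":[0,0,0.3],"twist":0},
  {"claw":0.5,"delta_pos":[0,0,0.3],"twist":0},
])

```text
clock: 7.55
tcp_pos: [0.511, -0.065, 0.1368]
orientation: [0.0, -0.054, 0.999, 0.0]
wrist_force: [1.1, 3.2, 3.1]
finger_gap: 0.0091
```

>>> play_rows([
  {"claw":0.5,"delta_pos":[0,0,0.1],"twist":0},
  {"claw":0.5,"delta_pos":[0,0,0.2],"twist":0},
  {"claw":0.5,"delta_pos":[0,0,0.2],"twist":0},
])

```text
clock: 7.92
tcp_pos: [0.511, -0.065, 0.1348]
orientation: [0.0, -0.054, 0.999, 0.0]
wrist_force: [1.2, 2.5, 5.0]
finger_gap: 0.0087
```

>>> play_rows([
  {"claw":0.5,"delta_pos":[0,0,0.1],"twist":0},
  {"claw":0.5,"delta_pos":[0,0,0.2],"twist":0},
  {"claw":0.5,"delta_pos":[0,0,0.2],"twist":0},
])

```text
clock: 8.3
tcp_pos: [0.511, -0.065, 0.1328]
orientation: [0.0, -0.054, 0.999, 0.0]
wrist_force: [0.8, 3.3, 5.2]
finger_gap: 0.0087
```

>>> play_rows([
  {"claw":0.5,"delta_pos":[0,0,0.1],"twist":0},
  {"claw":0.5,"delta_pos":[0,0,0.15],"twist":0},
  {"claw":0.5,"delta_pos":[0,0,0.15],"twist":0},
])

```text
clock: 8.68
tcp_pos: [0.511, -0.065, 0.1314]
orientation: [0.0, -0.054, 0.999, 0.0]
wrist_force: [0.7, 3.5, 5.4]
finger_gap: 0.0089
```

>>> play_rows([
  {"claw":0.5,"delta_pos":[0,0,0.1],"twist":0},
  {"claw":0.5,"delta_pos":[0,0,0.15],"twist":0},
  {"claw":0.5,"delta_pos":[0,0,0.15],"twist":0},
])

```text
clock: 9.05
tcp_pos: [0.511, -0.065, 0.13]
orientation: [0.0, -0.054, 0.999, 0.0]
wrist_force: [1.1, 4.9, 6.2]
finger_gap: 0.0091
```

>>> play_rows([
  {"claw":0.5,"delta_pos":[0,0,0.1],"twist":0},
  {"claw":0.5,"delta_pos":[0,0,0.1],"twist":0},
])

```text
clock: 9.3
tcp_pos: [0.511, -0.065, 0.1291]
orientation: [0.0, -0.054, 0.999, 0.0]
wrist_force: [2.0, 4.3, 6.6]
finger_gap: 0.0088
```

>>> play_rows([
  {"claw":0.5,"delta_pos":[0,0,0.1],"twist":0},
  {"claw":0.5,"delta_pos":[0,0,0.1],"twist":0},
])

```text
clock: 9.55
tcp_pos: [0.511, -0.065, 0.1281]
orientation: [0.0, -0.054, 0.999, 0.0]
wrist_force: [0.9, 4.0, 6.7]
finger_gap: 0.0087
```

>>> play_rows([
  {"claw":0.5,"delta_pos":[0,0,0.1],"twist":0},
  {"claw":0.5,"delta_pos":[0,0,0.1],"twist":0},
])

```text
clock: 9.8
tcp_pos: [0.511, -0.065, 0.1271]
orientation: [0.0, -0.054, 0.999, 0.0]
wrist_force: [1.7, 4.7, 7.4]
finger_gap: 0.009
```

>>> play_rows([
  {"claw":0.5,"delta_pos":[0,0,0.1],"twist":0},
  {"claw":0.5,"delta_pos":[0,0,0.1],"twist":0},
])

```text
clock: 10.05
tcp_pos: [0.511, -0.065, 0.1262]
orientation: [0.0, -0.054, 0.999, 0.0]
wrist_force: [1.4, 4.6, 7.9]
finger_gap: 0.0087
```

>>> play_rows([
  {"claw":0.5,"delta_pos":[0,0,0.05],"twist":0},
  {"claw":0.5,"delta_pos":[0,0,0.05],"twist":0},
])

```text
clock: 10.3
tcp_pos: [0.511, -0.065, 0.126]
orientation: [0.0, -0.054, 0.999, -0.0]
wrist_force: [-0.5, 4.0, 9.0]
finger_gap: 0.009
```

>>> play_rows([
  {"claw":0.5,"delta_pos":[0,0,0.05],"twist":0},
  {"claw":0.5,"delta_pos":[0,0,0.05],"twist":0},
])

```text
clock: 10.55
tcp_pos: [0.5111, -0.065, 0.126]
orientation: [0.001, -0.054, 0.999, -0.0]
wrist_force: [-1.2, 4.7, 11.6]
finger_gap: 0.0089
```

Floor felt at TCP z = 0.1260. The free-turn band is therefore 0.1290–0.1315, and I'll back off to about 0.1302.

>>> play_rows([
  {"claw":0.5,"delta_pos":[0,0,-0.2],"twist":0},
  {"claw":0.5,"delta_pos":[0,0,-0.4],"twist":0},
  {"claw":0.5,"delta_pos":[0,0,-0.5],"twist":0},
  {"claw":0.5,"delta_pos":[0,0,-0.5],"twist":0},
])

```text
clock: 11.05
tcp_pos: [0.511, -0.065, 0.1301]
orientation: [0.0, -0.054, 0.999, 0.0]
wrist_force: [0.4, 4.0, 5.7]
finger_gap: 0.0086
```

>>> play_rows([
  {"claw":0.5,"delta_pos":[0,0,0],"twist":3},
  {"claw":0.5,"delta_pos":[0,0,0],"twist":6},
  {"claw":0.5,"delta_pos":[0,0,0],"twist":6},
])

```text
clock: 11.42
tcp_pos: [0.511, -0.0652, 0.1301]
orientation: [0.0, -0.001, 1.0, -0.0]
wrist_force: [1.6, 3.3, 5.0]
finger_gap: 0.0088
```

```bash
python3 -c "
from h import *
s=get_state();print(s['tcp_pos'],s['wrist_force'],s['ft_torque'],s['orientation'],s['joint_pos'])"
```

```text
[ 0.51101414 -0.06522002  0.13007596] [1.60151242 3.26458299 5.04170177] [ 0.78900131 -0.22163854 -0.07383099] [ 2.81885969e-04 -1.48371640e-03  9.99998852e-01 -1.25463731e-04] [-2.82816320e-01  2.52493346e-01 -2.91811979e-01  1.02587948e+00
 -8.27248406e-05 -2.85783780e-01]
```

>>> play_rows([
  {"claw":0.5,"delta_pos":[0,0,0],"twist":5},
  {"claw":0.5,"delta_pos":[0,0,0],"twist":10},
  {"claw":0.5,"delta_pos":[0,0,0],"twist":14},
  {"claw":0.5,"delta_pos":[0,0,0],"twist":14},
])

```text
clock: 11.92
tcp_pos: [0.511, -0.0656, 0.1301]
orientation: [0.0, 0.121, 0.993, -0.001]
wrist_force: [0.4, 2.8, 5.3]
finger_gap: 0.0091
```

```bash
python3 -c "
from h import *
s=get_state();print(s['tcp_pos'],s['wrist_force'],s['ft_torque'],s['finger_gap'])"
```

```text
[ 0.51097039 -0.06564773  0.13011618] [0.39309648 2.75681645 5.32111561] [ 0.47467303 -0.10135528 -0.02783063] 0.009055759320729575
```

Turning freely. On to about 80° total, then I'll check the torque again.

>>> play_rows([
  {"claw":0.5,"delta_pos":[0,0,0],"twist":8},
  {"claw":0.5,"delta_pos":[0,0,0],"twist":16},
  {"claw":0.5,"delta_pos":[0,0,0],"twist":24},
  {"claw":0.5,"delta_pos":[0,0,0],"twist":32},
  {"claw":0.5,"delta_pos":[0,0,0],"twist":40},
  {"claw":0.5,"delta_pos":[0,0,0],"twist":48},
  {"claw":0.5,"delta_pos":[0,0,0],"twist":54},
  {"claw":0.5,"delta_pos":[0,0,0],"twist":60},
  {"claw":0.5,"delta_pos":[0,0,0],"twist":60},
])

```text
clock: 13.05
tcp_pos: [0.5097, -0.0668, 0.1297]
orientation: [0.0, 0.601, 0.799, -0.002]
wrist_force: [-2.6, -2.6, 5.6]
finger_gap: 0.0092
```

```bash
python3 -c "
from h import *
s=get_state();print(s['tcp_pos'],s['wrist_force'],s['ft_torque'],s['finger_gap'])"
```

```text
[ 0.50965895 -0.06684567  0.12973447] [-2.57923736 -2.60199268  5.64419173] [-0.50485959  0.48572221  0.0043144 ] 0.009192026639916072
```

>>> play_rows([
  {"claw":0.5,"delta_pos":[0,0,0],"twist":2},
  {"claw":0.5,"delta_pos":[0,0,0],"twist":3},
  {"claw":0.5,"delta_pos":[0,0,0],"twist":3},
])

```text
clock: 13.42
tcp_pos: [0.5096, -0.0668, 0.1297]
orientation: [0.0, 0.622, 0.783, -0.002]
wrist_force: [-2.7, -3.4, 6.2]
finger_gap: 0.0087
```

>>> play_rows([
  {"claw":0.5,"delta_pos":[0,0,-0.1],"twist":0},
  {"claw":0.5,"delta_pos":[0,0,-0.2],"twist":0},
  {"claw":0.5,"delta_pos":[0,0,-0.3],"twist":0},
  {"claw":0.5,"delta_pos":[0,0,-0.3],"twist":0},
])

```text
clock: 13.92
tcp_pos: [0.5096, -0.0668, 0.1326]
orientation: [0.0, 0.622, 0.783, -0.002]
wrist_force: [-3.2, -2.5, 5.1]
finger_gap: 0.0089
```

```bash
python3 -c "
from h import *
s=get_state();print(s['tcp_pos'],s['wrist_force'],s['ft_torque'],s['finger_gap'])"
```

```text
[ 0.50957243 -0.06682394  0.13263665] [-3.15391557 -2.51129669  5.11713238] [-0.56364536  0.52397743 -0.02356649] 0.008905190594055873
```

>>> play_rows([
  {"claw":0.5,"delta_pos":[0,0,-0.07],"twist":0},
  {"claw":2,"delta_pos":[0,0,-0.07],"twist":0},
  {"claw":3.5,"delta_pos":[0,0,-0.07],"twist":0},
  {"claw":3.5,"delta_pos":[0,0,-0.1],"twist":0},
  {"claw":3.5,"delta_pos":[0,0,-2],"twist":0},
  {"claw":3.5,"delta_pos":[0,0,-6],"twist":0},
  {"claw":3.5,"delta_pos":[0,0,-12],"twist":0},
  {"claw":3.5,"delta_pos":[0,0,-12],"twist":0},
  {"claw":3.5,"delta_pos":[0,0,-12],"twist":0},
])

```text
clock: 15.05
tcp_pos: [0.5109, -0.065, 0.2526]
orientation: [0.0, 0.621, 0.784, 0.0]
wrist_force: [0.2, 0.0, -0.8]
finger_gap: 0.0352
```

```bash
python3 - <<'E'
from h import *
import cv2
s=get_state();print(s["tcp_pos"],s["wrist_force"],s["finger_gap"])
v=np.load("v.npy");v[3]=0;W=(.509,-.0655)
a=imaging.read_camera("side")[170:310,170:350,::-1];I=imaging.camera_info("wrist");b=imaging.read_camera("wrist")[:,:,::-1]
hsv=cv2.cvtColor(np.ascontiguousarray(b),cv2.COLOR_BGR2HSV)
m=cv2.inRange(hsv,(5,140,120),(22,255,255));n,_,st,c=cv2.connectedComponentsWithStats(m);print([(st[i].tolist(),c[i].round(1).tolist()) for i in range(1,n) if st[i][4]>100])
for d in(0,.007,.0085,.01):
    P=cov(v,[(.175,.018,.059-d),(.175,-.018,.059-d),(.175,0,.059-d)]);print(d,proj("wrist",P,I).round(1).tolist())
cv2.imwrite("pics/f3.png",np.hstack([cv2.resize(a,(400,311)),cv2.resize(b,(400,311))]))
E
```

```text
[ 0.51087154 -0.06495002  0.25258064] [ 0.17513764  0.02687034 -0.77319384] 0.03517189374727455
[([310, 211, 14, 50, 636], [316.1, 235.7])]
0 [[320.4, 216.7], [314.3, 264.4], [317.3, 241.0]]
0.007 [[320.3, 214.8], [314.4, 261.3], [317.3, 238.5]]
0.0085 [[320.3, 214.4], [314.4, 260.7], [317.3, 238.0]]
0.01 [[320.3, 214.0], [314.4, 260.0], [317.3, 237.5]]
```

View pics/f3.png

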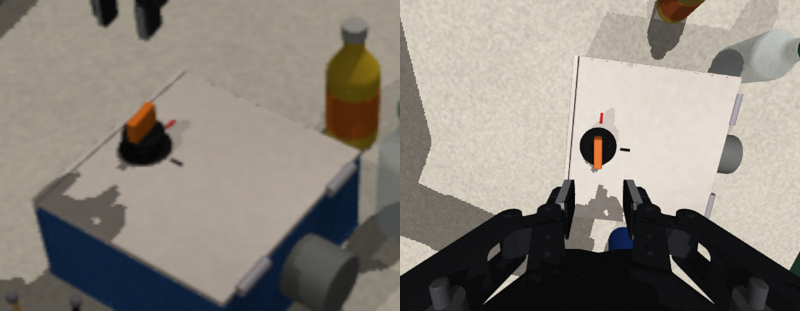

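Side: the wing is across the cover, in line with the red mark, and the cover is flat. Wrist: the wing is at (316,236) in full-picture pixels. One numeric check of the angle and depth remains.

```bash
python3 - <<'E'
from h import *
import cv2
v=np.load("v.npy");v[3]=0
def mask(n,roi):
    im=np.ascontiguousarray(imaging.read_camera(n)[:,:,::-1]);h=cv2.cvtColor(im,cv2.COLOR_BGR2HSV)
    m=cv2.inRange(h,(5,140,90),(22,255,255));k=np.zeros_like(m);x0,y0,x1,y1=roi;k[y0:y1,x0:x1]=1;return m*k
obs=[]
Is={n:imaging.camera_info(n) for n in("wrist","side","top")}
ms={"wrist":mask("wrist",(290,190,345,280)),"side":mask("side",(205,190,260,250)),"top":mask("top",(365,300,415,365))}
def ren(n,th,d):
    P=[]
    for a in(-.018,.018):
        for b in(-.005,.005):
            for z in(.036,.059):
                P.append((.175-(a*np.cos(th)+b*np.sin(th)),-(a*np.sin(th)-b*np.cos(th)),z-d))
    m=np.zeros((480,640),np.uint8);q=proj(n,cov(v,P),Is[n])
    cv2.fillConvexPoly(m,cv2.convexHull(np.round(q*16).astype(np.int32)),255,shift=4);return m
for n in ms:
    best=sorted(((np.logical_and(ms[n],r).sum()/np.logical_or(ms[n],r).sum()),th,d) for th in np.arange(0,1.6,.08) for d in(0,.004,.007,.0085,.010) for r in[ren(n,th,d)])[::-1][:4]
    print(n,[tuple(np.round(b,4).tolist()) for b in best])
E
```

```text
wrist [(0.841, 1.44, 0.01), (0.8247, 1.44, 0.0085), (0.803, 1.44, 0.007), (0.7899, 1.36, 0.0085)]
side [(0.4167, 1.2, 0.007), (0.413, 1.2, 0.004), (0.4084, 1.28, 0.007), (0.4084, 1.28, 0.004)]
top [(0.2325, 1.44, 0.01), (0.2325, 1.44, 0.004), (0.2304, 1.44, 0.0085), (0.2304, 1.28, 0.0085)]
```

```bash
python3 -c "
from h import *
print(env.hand_in(),get_state()['clock'])"
```

```text
the job is handed in; nothing more can be done
the job is handed in; nothing more can be done
```

The cover is shut and the stud looks locked. I handed the job in at about 15 s of the 54 s; the hand-in gives no verdict.

- **Cover:** I pressed it down at the bare spot with closed fingers. It stopped hard at a height of 0.108 m, and the side picture shows it flat on the case.
- **Stud depth:** I gripped the wing and pushed in by small steps of 0.5 to 2 mm. The catch floor came at TCP height 0.1260 m, where the total push was at most about 12 N. I then backed off 4.1 mm into the free-turn band.
- **Turn and release:** It turned clockwise to about 83° with almost no torque. I eased it up about 3.5 mm under grip to near the notch height, let go and lifted clear.

**Last checks:**
- **Wrist camera:** comparing the wing's outline with a model gave a turn of about 1.44 rad. The best-fitting depth was 10 mm, though the depths tried differed little.
- **Pictures:** the wing lies in line with the red mark.
- **Robot:** the wrist force is near zero, and the arm is clear.
- **Bottles and pot:** I saw no sign that they moved, but I did not measure their positions again.
- **Weak or disagreeing:** the same outline check from the side camera (1.2 rad) and the top camera (1.44 rad) matched poorly. The side value is below the 1.3 rad needed. I relied on the wrist camera and the commanded turn instead.

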